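Line up split ferrite chokes by size at the radio desk

ROBOT

A 6-joint arm with a two-finger parallel gripper is mounted at the origin on the work surface. World frame = base frame: x ahead of the robot, y to its left, z up, the work surface at z = 0. Lengths are in m, angles in rad, forces in N, time in s.
With the tool pointing down it reaches from about 0.225 to 0.875 m from the base axis. Payload 3.4 kg.
Tool frame: the origin (TCP) lies on the centre line of the jaws, within the pads' length; the fingertips stand 17 mm ahead of it and the grasp point (between the pads) lies 2 mm behind it; z points along the fingers, y is the line along which they close (so a half turn about z gives the same grasp; the last joint's range is limited). The gripper opens to 85 mm and grips with 20 to 120 N. Pads are 22 mm wide; open, the fingers measure 114 mm over their backs; the gripper's body (76 mm by 85 mm) begins 54 mm behind the grasp point. The pads swing forward as they close: fully open they stand 13 mm farther back than shut.
Start: joints at [-1.264, 0.276, 1.505, -0, 1.361, -0.121], TCP at [0.239, -0.523, 0.248] pointing down, gripper open.
Joint ranges: [-2.89, 2.89], [-0.75, 2.08], [0.22, 2.7], [-1.18, 4.32], [0.11, 2.71], [-2.7, 2.7]. Speed limits (rad/s): [2.57, 2.57, 3.14, 3.14, 3.14, 3.14].

INTERFACE

Orientations are given as a unit quaternion [w, x, y, z].
In Python, from rig import manip gives the robot as it stands.
- The arm moves only by the tool move_arm, never from a script. Its argument "steps" is one flat list of numbers, 7 for each row, row after row: the turn, a rotation vector about the world's x, y, z normalised to -1 to 1, where 1 is 360 degrees, then the shift along the world's x, y, z normalised to -1 to 1, where 1 is 1 m, then the opening, from -1 (shut) to 1 (fully open). A call has exactly 10 rows; each row is the pose to reach, as a shift and turn from the pose commanded when the call began, turning the shorter way round; what a row does not reach only later rows make up. A row lasts 1/10 s, in which the tool goes at most 50 mm and 8.59 degrees, less where a joint would pass 70% of its speed; a pose out of reach is approached as far as the arm can. A call with a number of a shift or a turn outside -1 to 1 is refused whole. A call with a gripper value outside its range is refused whole. The fingers move at their own pace and stop on an object; "squeeze" is the grip in N (left out, the last holds). Time passes only in rows, so rows that repeat a pose let the fingers close, or fill a call up. It gives the time, the measured TCP pose, the force, the opening and the grip force at its end, in the units of the state.
- manip.get_state(): the state, without advancing time (a new reading comes with each control period).
- manip.get_image(name): name is "side" or "top" or "wrist"; returns a dict with "pixels" (384x512x3 uint8, blue, green, red), "fx", "fy", "cx", "cy" (pixels), "R" (3x3) and "t" (3): a world point X has camera coordinates R X + t. Camera axes: x right, y down, z forward; pixel columns grow to the right and rows downward; lengths in m; the calibration is good to about 2 mm. A picture is of the moment at which its call begins. There is no depth.
- manip.sign_off(): hands the job in; it is judged then, once.
The state is a dict: "clock": time; "qpos": joint angles; "qd": joint speeds; "effort": joint torques, N m; "position": TCP position; "ee_rot": TCP orientation; "contact_force": force on the tool from outside, world axes, zero at the start; "moment": the same for the moment, N m; "width": finger opening in m; "gripper_force": force on a finger pad.
Only numpy, scipy, OpenCV 4.12 (cv2) and the standard library are available. Lean on these libraries where they do the work, as an engineer would, in place of code of your own. Each camera call takes 0.05 s, during which the arm holds its last target. There are 200 camera calls.

TASK

Line the three open lower halves of the clamp-on ferrite chokes up on the grey rail by size, each lying in the middle of its own coloured pad with its cable groove square across the rail: the smallest on the red pad, the medium one on the white pad in the middle, the largest on the blue pad. Close the medium choke by seating the one loose cap fully home on its two studs, so that the halves meet flush, and leave everything released and at rest.

Things in the scene. Friction and masses are not known exactly. Their poses are not given: they have to be found in the camera images.
- choke_small_center (a point): smallest lower half: upright loose black block 40 mm long (x, along its groove), 36 wide (y; grip across this), 18 high, 70 g; grey upper face with round groove 10 mm wide along x and two white tapered studs at x 0, y +-11.5 mm, 10 mm tall, 7 thick at root, 3 at tip. Same either way round. Point: centre of the block, 9 mm above its underside.
- choke_medium_center (a point): medium lower half: upright loose black block 56 mm long (x, along its groove), 50 wide (y; grip across this), 24 high, 160 g; grey upper face with round groove 16 mm wide along x and two white tapered studs at x 0, y +-16.5 mm, 10 mm tall, 9 thick at root, 3 at tip. Same either way round. Point: centre of the block, 12 mm above its underside.
- choke_large_center (a point): largest lower half: upright loose black block 72 mm long (x, along its groove), 60 wide (y; grip across this), 30 high, 300 g; grey upper face with round groove 22 mm wide along x and two white tapered studs at x 0, y +-21.5 mm, 10 mm tall, 9 thick at root, 3 at tip. Same either way round. Point: centre of the block, 15 mm above its underside.
- cap_center (a point): cap, upper half of the medium choke: loose black block 56 mm long (x, along the groove below), 50 wide (y; grip across this), 16 high, 110 g, right way up; two 12 mm square windows right through at y +-16.5 mm go over the studs (about 4 mm lead-in); grey ribs on top. Same either way round. Point: centre, 8 mm above underside; seated, 20 mm above the medium half's point.
- pad_red_top (a point): red pad, 80 mm (x, across the rail) by 76 (y, along it), fixed on the flat grey rail (345 x 90 mm); at one end of the rail (either end), for the smallest half. Pads are 110 mm apart. Point: centre of its upper face, 13 mm above the table. A half lies right with its x along the pad's x (either way) and its centre half its height above this point.
- pad_white_top (a point): white pad, 80 mm (x, across the rail) by 76 (y, along it), fixed on the flat grey rail (345 x 90 mm); always the middle one, for the medium half. Pads are 110 mm apart. Point: centre of its upper face, 13 mm above the table. A half lies right with its x along the pad's x (either way) and its centre half its height above this point.
- pad_blue_top (a point): blue pad, 80 mm (x, across the rail) by 76 (y, along it), fixed on the flat grey rail (345 x 90 mm); at the end opposite the red pad, for the largest half. Pads are 110 mm apart. Point: centre of its upper face, 13 mm above the table. A half lies right with its x along the pad's x (either way) and its centre half its height above this point.

How it is judged:
At the end, for the whole second after the job is handed in: Small, medium and large halves flat on the red, white and blue pads, within 12 mm of centre and 0.2 rad of square; cap upright and flush on the medium half (within 5 mm sideways, 0.15 rad, centres 20 mm apart in height to 2.5 mm); all released and at rest (horizontal distance between choke_small_center and pad_red_top below 0.012 m and angle between the x axis of choke_small_center and the x axis of pad_red_top, either way round below 0.2 rad and angle between each of choke_small_center, choke_medium_center, choke_large_center, cap_center's own z axis and vertical below 0.1 rad and z of choke_small_center in the frame of pad_red_top between 0.005 and 0.013 m and linear speed of each of choke_small, choke_medium, choke_large, cap below 0.02 m/s and horizontal distance between choke_medium_center and pad_white_top below 0.012 m and angle between the x axis of choke_medium_center and the x axis of pad_white_top, either way round below 0.2 rad and z of choke_medium_center in the frame of pad_white_top between 0.008 and 0.016 m and horizontal distance between choke_large_center and pad_blue_top below 0.012 m and angle between the x axis of choke_large_center and the x axis of pad_blue_top, either way round below 0.2 rad and z of choke_large_center in the frame of pad_blue_top between 0.011 and 0.019 m and horizontal distance between cap_center and choke_medium_center below 0.005 m and angle between the x axis of cap_center and the x axis of choke_medium_center, either way round below 0.15 rad and z of cap_center in the frame of choke_medium_center between 0.0175 and 0.0225 m); the robot touches nothing.
It also fails if it takes over 112 s, if anything falls off the work surface, if the arm or the gripper's body presses on something with over 40 N, if the wrist force passes 120 N, or if a joint passes its speed limit or range.

## Working session

There is one attempt and no reset: what is moved stays moved. The work goes in short steps, Python scripts to look and compute and a tool call to move; the robot and the scene stay as the last step left them, time stands still between calls to the robot, and variables do not carry over. Pictures are saved under pics/ and viewed, at most 14 in all, crops included, and the job is handed in when it is done.

Besides the shell and the picture viewer there is one more tool, called after "Request:" by a JSON object that holds its "fn" and its "kwargs". move_arm: Moves the arm, as the interface text tells. Scaled input: -1 to 1 covers 1 m each way for a shift and 360 degrees each way for a turn. Its arguments: {"type":"object","properties":{"steps":{"type":"array"},"squeeze":{"type":"number"}},"required":["steps"]}

```bash
ls; mkdir -p pics; cat > h.py <<'E'
import numpy as np,cv2
from rig import manip
def grab(n,f):
    im=manip.get_image(n); cv2.imwrite('pics/'+f+'.png',im['pixels']); np.savez('pics/'+f+'.npz',**{k:np.array(v) for k,v in im.items()}); return im
def ray(im,u,v,z):
    R=np.array(im['R']);t=np.array(im['t']); c=-R.T@t
    d=R.T@np.array([(u-im['cx'])/im['fx'],(v-im['cy'])/im['fy'],1.]); return c+d*(z-c[2])/d[2]
def proj(im,X):
    p=np.array(im['R'])@np.array(X)+np.array(im['t']); return im['fx']*p[0]/p[2]+im['cx'],im['fy']*p[1]/p[2]+im['cy']
E
python3 - <<'E'
from h import *
a=grab('top','top0');b=grab('side','side0')
for i in (a,b): print(i['fx'],i['cx'],i['cy'],-np.array(i['R']).T@np.array(i['t']),np.round(i['R'],3).tolist())
s=manip.get_state();print(s)
E
```

```text
pics
477.4236136657437 256.3072523763282 187.7322917120444 [ 0.35112419 -0.01505468  1.25749334] [[0.009, -1.0, -0.007], [-0.987, -0.008, -0.162], [0.162, 0.008, -0.987]]
411.29178443093014 249.83691290987315 195.0919457934483 [ 0.357763   -0.64152412  0.66480401] [[0.953, -0.302, -0.005], [-0.207, -0.642, -0.738], [0.22, 0.705, -0.675]]
{'clock': 0.1, 'qpos': array([-1.26395967e+00,  2.76516410e-01,  1.50602796e+00,  3.67947361e-05,
        1.36069292e+00, -1.21018522e-01]), 'qd': array([-0.00072898, -0.00306327, -0.00345408,  0.00047713,  0.00037031,
       -0.00035173]), 'effort': array([ 1.10332028e-03, -4.17700589e+01, -2.46405065e+01, -2.29407615e-04,
        5.82613080e-03, -4.87623808e-06]), 'position': array([ 0.23843888, -0.5227368 ,  0.2475264 ]), 'ee_rot': array([-8.20439390e-04,  9.77205116e-01,  2.12295749e-01, -5.83787873e-05]), 'contact_force': array([ 0.03947993, -1.03537765, -0.29756081]), 'moment': array([ 0.01256572, -0.02697019, -0.00086736]), 'gripper_force': 0.0, 'width': 0.08521057777838326}
```

View pics/top0.png

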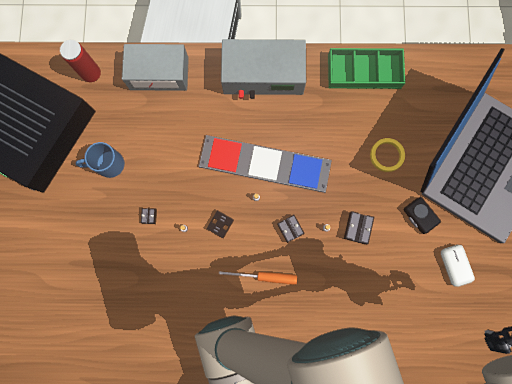

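View pics/side0.png

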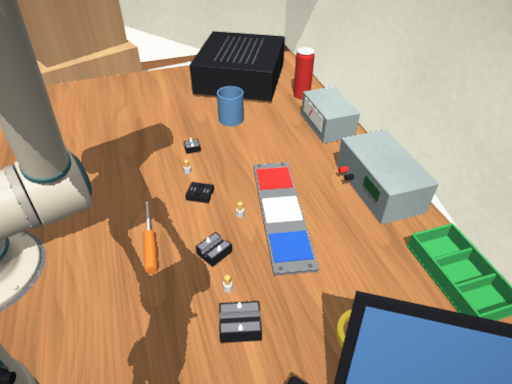

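The top view shows red (225,155), white (265,163) and blue (306,172). The small half is at (148,215), the cap at (220,224), the medium half at (290,228) and the large half at (359,227). Small loose bits stand at (183,228), (256,196) and (326,226). The side view agrees.

```bash
cat > m.py <<'E'
from h import *
im=np.load('pics/top0.npz');p=im['pixels']
hsv=cv2.cvtColor(p,cv2.COLOR_BGR2HSV)
def rect(mask,seed,z,n):
    k,l,st,c=cv2.connectedComponentsWithStats(mask.astype(np.uint8))
    i=min((i for i in range(1,k) if st[i,4]>60),key=lambda i:np.hypot(*(c[i]-seed)))
    ys,xs=np.where(l==i)
    P=np.array([ray(im,x,y,z)[:2] for x,y in zip(xs,ys)],np.float32)*1000
    r=cv2.minAreaRect(P); m=P.mean(0); print(n,'rect',np.round(r[0],1),np.round(r[1],1),round(r[2],1),'mean',np.round(m,1),len(P))
h,s,v=[hsv[...,i].astype(int) for i in range(3)]
rect((s>120)&((h<6)|(h>174))&(v>140),(225,155),.013,'red')
rect((s<50)&(v>200),(265,163),.013,'white')
rect((s>120)&(h>105)&(h<130),(306,172),.013,'blue')
sil=(s<75)
for n,c,z in (('small',(148,215),.018),('cap',(220,224),.016),('med',(290,228),.024),('large',(359,227),.030)):
    rect(sil,c,z,n)
    rect((s<75)&(v>75),c,z,n+' grey')
for n,c in (('a',(183,228)),('b',(256,196)),('c',(326,226))): print(n,ray(im,*c,.01))
E
python3 m.py
python3 - <<'E'
import cv2,numpy as np
p=cv2.imread('pics/top0.png')
cv2.imwrite('pics/top0c.png',np.vstack([cv2.resize(p[195:255,130:260],None,fx=5.5,fy=4.9,interpolation=0),cv2.resize(p[195:255,255:385],None,fx=5.5,fy=4.9,interpolation=0)]))
E
```

```text
red rect [644.6  81.4] [76.2 80.9] 78.9 mean [644.5  81.3] 842
white rect [623.6 -26.7] [75.8 80. ] 78.8 mean [623.6 -26.7] 839
blue rect [ 601.8 -134.4] [75.6 79.8] 78.8 mean [ 601.8 -134.4] 845
small rect [478.6 278.8] [40. 34.] 2.5 mean [477.3 279. ] 183
small grey rect [478.9 269.6] [34.3 10.5] 2.5 mean [478.9 269.6] 68
cap rect [458.8  90.3] [48.1 53.3] 60.5 mean [458.8  90.5] 299
cap grey rect [330.2  40.5] [98.1  7.5] 85.2 mean [330.5  39.5] 103
med rect [448.2 -93.2] [55.1 48.4] 28.8 mean [448.2 -93.1] 399
med grey rect [442.4 -82.2] [55.1 19.7] 26.7 mean [442.4 -82.4] 158
large rect [ 450.9 -268.2] [61.  72.8] 76.2 mean [ 450.7 -269.4] 638
large grey rect [ 455.4 -253.7] [22.8 70.9] 76.0 mean [ 455.8 -253.9] 241
a [0.44759163 0.18620726 0.01      ]
b [ 0.53362982 -0.00390391  0.01      ]
c [ 0.45591299 -0.18737837  0.01      ]
```

View pics/top0c.png

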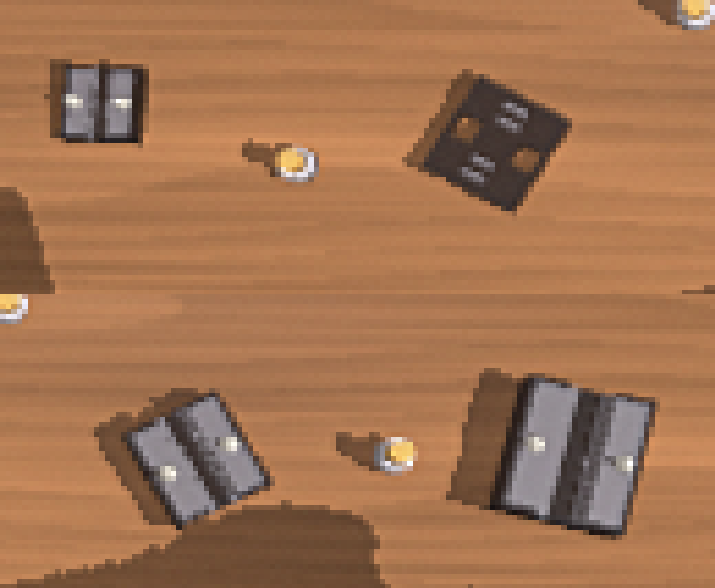

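The crop confirms the yaws: small about 2°, cap about -30°, medium about 29°, large about -14°. The studs are clearly visible, so I'll refine the centres from them.

```bash
cat > st.py <<'E'
from h import *
im=np.load('pics/top0.npz');p=im['pixels']
hsv=cv2.cvtColor(p,cv2.COLOR_BGR2HSV).astype(int);h,s,v=[hsv[...,i] for i in range(3)]
for n,c,z,sep,half in (('small',(148,215),.018,23,10),('med',(290,228),.024,33,15),('large',(359,227),.030,43,20)):
    x0,y0=c[0]-half,c[1]-half; V=p[y0:y0+2*half,x0:x0+2*half].min(2).astype(np.float32)
    k,l,st,ce=cv2.connectedComponentsWithStats((V>150).astype(np.uint8))
    Q=[]
    for i in range(1,k):
        w=np.where(l==i,1,0).astype(np.uint8); w=cv2.dilate(w,np.ones((3,3)))*np.clip(V-115,0,None)
        yy,xx=np.mgrid[:2*half,:2*half]; q=ray(im,x0+(w*xx).sum()/w.sum(),y0+(w*yy).sum()/w.sum(),z+.008)*1000; Q.append(q); print(n,st[i,4],np.round(q,1))
    if len(Q)==2: d=Q[0]-Q[1]; print(' mid',np.round((Q[0]+Q[1])/2,1),'sep',round(np.hypot(*d[:2]),1),sep,'xyaw',round((np.degrees(np.arctan2(d[1],d[0]))-90+90)%180-90,1))
    g=(s<75)&(v>75); m=np.zeros_like(g); m[y0:y0+2*half+2,x0:x0+2*half+2]=1; ys,xs=np.where(g&m)
    P=np.array([ray(im,x,y,z)[:2] for x,y in zip(xs,ys)],np.float32)*1000; print('  grey',cv2.minAreaRect(P))
# cap windows (wood seen through) at mid height
m=(s>75)[212:238,208:234].astype(np.uint8);k,l,st,ce=cv2.connectedComponentsWithStats(m)
for i in range(1,k):
    if st[i,4]<40: print('win',st[i,4],np.round(ray(im,ce[i][0]+208,ce[i][1]+212,.010)*1000,1))
E
python3 st.py
```

```text
small 7 [478.9 288.3  26. ]
small 7 [478.2 266.3  26. ]
 mid [478.6 277.3  26. ] sep 22.0 23 xyaw -1.9
  grey ((478.8943786621094, 280.1024169921875), (39.2386589050293, 31.37104606628418), 2.5171420574188232)
med 8 [ 455.  -108.9   32. ]
med 1 [456.1 -67.7  32. ]
med 1 [451.  -70.2  32. ]
med 1 [446.7 -72.6  32. ]
med 8 [440.6 -80.3  32. ]
med 1 [ 434.3 -113.3   32. ]
med 1 [428. -83.  32.]
  grey ((448.5762634277344, -93.8587875366211), (55.107051849365234, 46.31283950805664), 28.888084411621094)
large 2 [ 478.4 -251.3   38. ]
large 1 [ 472.2 -289.1   38. ]
large 1 [ 464.6 -286.9   38. ]
large 8 [ 455.9 -250.7   38. ]
large 1 [ 452.9 -284.    38. ]
large 6 [ 446.1 -291.6   38. ]
large 1 [ 443.8 -242.8   38. ]
large 3 [ 440.8 -281.    38. ]
large 1 [ 436.  -240.5   38. ]
large 1 [ 436.5 -254.2   38. ]
large 2 [ 430. -240.   38.]
large 2 [ 430.  -278.1   38. ]
large 2 [ 427.  -245.7   38. ]
large 2 [ 424.  -251.8   38. ]
large 8 [ 420.  -281.1   38. ]
  grey ((451.29949951171875, -270.2981872558594), (57.03623580932617, 71.01293182373047), 76.03428649902344)
win 1 [477.2  90.   10. ]
win 1 [474.6  84.7  10. ]
win 3 [469.5  75.9  10. ]
win 1 [464.1  84.5  10. ]
win 4 [450.2 105.8  10. ]
win 1 [445.7  99.8  10. ]
win 1 [443.1  94.5  10. ]
```

Request:
{"fn": "move_arm", "kwargs": {"steps": [0,0,-0.1064,0.212,0.253,-0.128,1,0,0,-0.1064,0.212,0.253,-0.128,1,0,0,-0.1064,0.212,0.253,-0.128,1,0,0,-0.1064,0.212,0.253,-0.128,1,0,0,-0.1064,0.212,0.253,-0.128,1,0,0,-0.1064,0.212,0.253,-0.128,1,0,0,-0.1064,0.212,0.253,-0.128,1,0,0,-0.1064,0.212,0.253,-0.128,1,0,0,-0.1064,0.212,0.253,-0.128,1,0,0,-0.1064,0.212,0.253,-0.128,1]}}

```text
clock: 1.1
position: [0.4504, -0.271, 0.1205]
ee_rot: [0.001, 0.993, -0.12, -0.0]
contact_force: [0.3, 0.2, -0.1]
width: 0.0852
gripper_force: 0.0
```

```bash
python3 - <<'E'
from h import *
im=grab('wrist','w1');print(-np.array(im['R']).T@np.array(im['t']),im['fx']);s=manip.get_state();print(s['clock'],s['position'],s['ee_rot'],s['qpos'])
for P in ((.451,-.2705,.03),(.456,-.250,.038),(.446,-.2916,.038)): print(proj(im,P))
E
```

```text
[ 0.5238733  -0.28957839  0.24552606] 343.1614189925329
1.15 [ 0.4502456  -0.27154245  0.12082853] [ 6.70630903e-04  9.92723169e-01 -1.20416827e-01  2.18963757e-04] [-6.74465497e-01  3.08030915e-01  1.80344742e+00 -1.06269253e-03
  1.02903673e+00  1.13829788e+00]
(np.float64(254.88868579771537), np.float64(198.28844052112538))
(np.float64(221.99388836777132), np.float64(202.41159041681755))
(np.float64(288.56975129971346), np.float64(202.17392250183386))
```

View pics/w1.png

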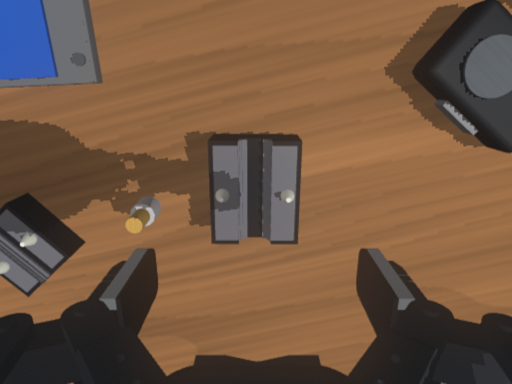

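The wrist view shows the large half's studs at (222,196) and (288,197). They were predicted at (222,202) and (288,202), so it lies about 2–3 mm farther in +x. The grasp lane is clear, so I'll descend and grip.

Request:
{"fn": "move_arm", "kwargs": {"steps": [0,0,0,0.002,-0.0005,-0.05,1,0,0,0,0.002,-0.0005,-0.08,1,0,0,0,0.002,-0.0005,-0.09,1,0,0,0,0.002,-0.0005,-0.098,1,0,0,0,0.002,-0.0005,-0.098,1,0,0,0,0.002,-0.0005,-0.098,-1,0,0,0,0.002,-0.0005,-0.098,-1,0,0,0,0.002,-0.0005,-0.098,-1,0,0,0,0.002,-0.0005,-0.098,-1,0,0,0,0.002,-0.0005,-0.098,-1], "squeeze": 60}}

```text
clock: 2.15
position: [0.4535, -0.2714, 0.0241]
ee_rot: [0.001, 0.993, -0.12, 0.001]
contact_force: [-0.1, -0.8, 6.0]
width: 0.0592
gripper_force: 66.5
```

```bash
python3 - <<'E'
from h import *
im=grab('side','s1');p=im['pixels'];cv2.imwrite('pics/s1c.png',cv2.resize(p[230:370,140:340],None,fx=4,fy=4))
s=manip.get_state();print(s['clock'],s['position'],s['width'],s['gripper_force'],s['contact_force'])
E
```

```text
2.2 [ 0.45351106 -0.27143229  0.0240484 ] 0.05894759784633448 66.53537482023239 [-0.79831413 -0.21739555  5.22170631]
```

View pics/s1c.png

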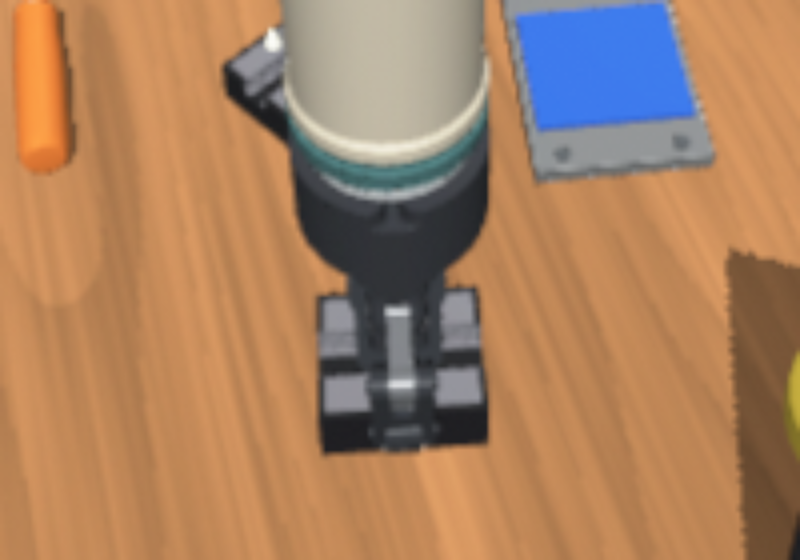

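The grip is good at a width of 59 mm, matching the 60 mm block. Next I lift and carry it to blue.

Request:
{"fn": "move_arm", "kwargs": {"steps": [0,0,0,0,0,0.04,-1,0,0,0,0,0,0.07,-1,0,0,0.0075,0.03,0.027,0.08,-1,0,0,0.0075,0.06,0.054,0.08,-1,0,0,0.0075,0.09,0.081,0.08,-1,0,0,0.0075,0.12,0.108,0.08,-1,0,0,0.0075,0.15,0.136,0.08,-1,0,0,0.0075,0.15,0.136,0.06,-1,0,0,0.0075,0.15,0.136,0.04,-1,0,0,0.0075,0.15,0.136,0.04,-1]}}

```text
clock: 3.2
position: [0.6002, -0.1333, 0.0597]
ee_rot: [-0.001, 0.995, -0.096, -0.003]
contact_force: [-1.2, 0.3, -2.9]
width: 0.0589
gripper_force: 66.9
```

```bash
python3 - <<'E'
from h import *
im=grab('wrist','w2')
s=manip.get_state();print(s['clock'],s['position'],s['width'],s['gripper_force'],s['contact_force'],s['qpos'])
E
```

```text
3.25 [ 0.60122677 -0.13393214  0.06119422] 0.05848701485358051 66.93073377013206 [-0.09274622 -0.5437549  -2.80850895] [-3.32010308e-01  4.90030405e-01  1.66833997e+00 -1.77933066e-04
  9.87010880e-01  1.43188087e+00]
```

View pics/w2.png

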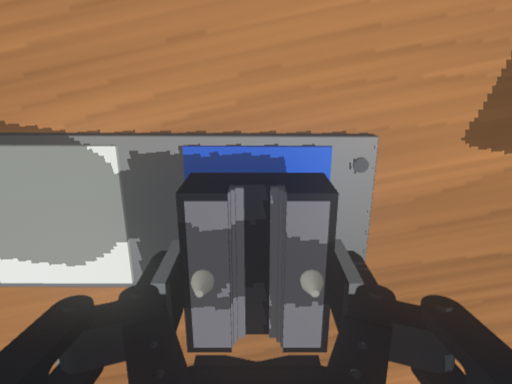

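The block sits square over blue and is centred along the rail. I'll check the x offset with rays: pad far edge at (256,146), block far upper edge at (257,192), studs at (202,278) and (312,278).

```bash
python3 - <<'E'
from h import *
im=np.load('pics/w2.npz')
u=np.array([np.cos(np.radians(-11.1)),np.sin(np.radians(-11.1))])
e=ray(im,256.5,146,.013); print('pad c',e[:2]-.04*u, 'lat',ray(im,183,148,.013),ray(im,330,148,.013))
b=ray(im,257,192,.0385+.030)[:2]-.036*u; b2=ray(im,257,348,.0685)[:2]+.036*u
print('blk far',b,'near',b2,'stud',(ray(im,202,275,.0765)+ray(im,312,275,.0765))/2, np.linalg.norm(ray(im,202,275,.0765)-ray(im,312,275,.0765)))
E
```

```text
pad c [ 0.60365979 -0.1341945 ] lat [ 0.64898297 -0.10520727  0.013     ] [ 0.63483863 -0.17816245  0.013     ]
blk far [ 0.60180422 -0.13416411] near [ 0.6051331  -0.13496412] stud [ 0.60890177 -0.13562028  0.0765    ] 0.039504942281000904
```

Request:
{"fn": "move_arm", "kwargs": {"steps": [0,0,0,0,0,-0.015,-1,0,0,0,0,0,-0.021,-1,0,0,0,0,0,-0.0245,-1,0,0,0,0,0,-0.0245,-1,0,0,0,0,0,-0.0245,0,0,0,0,0,0,-0.0245,1,0,0,0,0,0,-0.0245,1,0,0,0,0,0,-0.0245,1,0,0,0,0,0,0.01,1,0,0,0,0,0,0.06,1]}}

```text
clock: 4.25
position: [0.6004, -0.134, 0.1204]
ee_rot: [-0.001, 0.995, -0.097, -0.004]
contact_force: [1.2, -0.1, 0.1]
width: 0.0854
gripper_force: 0.0
```

Request:
{"fn": "move_arm", "kwargs": {"steps": [0,0,0.1086,-0.154,0.0405,-0.002,1,0,0,0.1086,-0.154,0.0405,-0.002,1,0,0,0.1086,-0.154,0.0405,-0.002,1,0,0,0.1086,-0.154,0.0405,-0.002,1,0,0,0.1086,-0.154,0.0405,-0.002,1,0,0,0.1086,-0.154,0.0405,-0.002,1,0,0,0.1086,-0.154,0.0405,-0.002,1,0,0,0.1086,-0.154,0.0405,-0.002,1,0,0,0.1086,-0.154,0.0405,-0.002,1,0,0,0.1086,-0.154,0.0405,-0.002,1]}}

```text
clock: 5.25
position: [0.4488, -0.0943, 0.1202]
ee_rot: [-0.0, 0.97, 0.242, -0.0]
contact_force: [0.2, -1.2, -0.7]
width: 0.0856
gripper_force: 0.0
```

```bash
python3 - <<'E'
from h import *
im=grab('wrist','w3');grab('top','top1')
s=manip.get_state();print(s['clock'],s['position'],s['ee_rot'])
for P in ((.448,-.094,.024),(.455,-.109,.032),(.4406,-.0803,.032)): print(proj(im,P))
p=im['pixels'];cv2.imwrite('pics/w3c.png',cv2.resize(p[100:300,130:380],None,fx=3,fy=3))
E
```

```text
5.35 [ 0.44865827 -0.09424652  0.12017697] [-5.28924483e-05  9.70323278e-01  2.41811325e-01 -1.30989871e-04]
(np.float64(255.8112527033429), np.float64(196.8131982266905))
(np.float64(280.8221641539027), np.float64(202.0093811814802))
(np.float64(232.13563126829192), np.float64(200.88937130978888))
```

View pics/w3c.png

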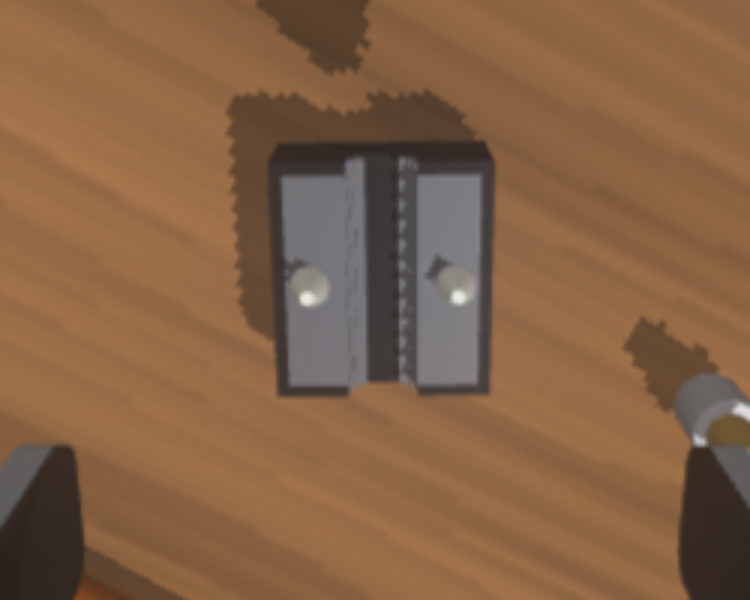

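The medium half's studs are at (232,197) and (282,197), about 3 mm farther along tool x than predicted, with the yaw good. I'll grasp it.

Request:
{"fn": "move_arm", "kwargs": {"steps": [0,0,0,0.002,0.001,-0.05,1,0,0,0,0.002,0.001,-0.08,1,0,0,0,0.002,0.001,-0.09,1,0,0,0,0.002,0.001,-0.1,1,0,0,0,0.002,0.001,-0.1,1,0,0,0,0.002,0.001,-0.1,-1,0,0,0,0.002,0.001,-0.1,-1,0,0,0,0.002,0.001,-0.1,-1,0,0,0,0.002,0.001,-0.1,-1,0,0,0,0.002,0.001,-0.1,-1], "squeeze": 60}}

```text
clock: 6.35
position: [0.4515, -0.0936, 0.0217]
ee_rot: [0.001, 0.97, 0.242, 0.001]
contact_force: [-0.7, -0.6, 5.2]
width: 0.0486
gripper_force: 62.8
```

```bash
python3 - <<'E'
from h import *
s=manip.get_state();print(s['clock'],s['position'],s['width'],s['gripper_force'],s['contact_force'])
im=np.load('pics/top1.npz');p=im['pixels'];hsv=cv2.cvtColor(p,cv2.COLOR_BGR2HSV).astype(int)
# large on blue: grey face silhouette
x0,y0=proj(im,(.602,-.134,.043)); print(x0,y0)
m=(hsv[...,1]>120)&(hsv[...,0]>105)&(hsv[...,0]<130); sub=np.zeros_like(m); sub[140:200,280:335]=1
ys,xs=np.where(m&sub); print('blue visible',len(ys),xs.min(),xs.max(),ys.min(),ys.max())
P=np.array([ray(im,x,y,.013)[:2] for x,y in zip(xs,ys)],np.float32)*1000;print(cv2.minAreaRect(P))
cv2.imwrite('pics/t1c.png',cv2.resize(p[130:210,190:340],None,fx=5,fy=5,interpolation=0))
E
```

```text
6.35 [ 0.45150388 -0.09355595  0.02165747] 0.04859189749822202 62.81258851289749 [-0.67125088 -0.59316612  5.20554044]
306.30389566821395 168.45506172775896
blue visible 117 291 321 154 185
((602.0083618164062, -134.97866821289062), (74.54924774169922, 79.34144592285156), 78.90056610107422)
```

View pics/t1c.png

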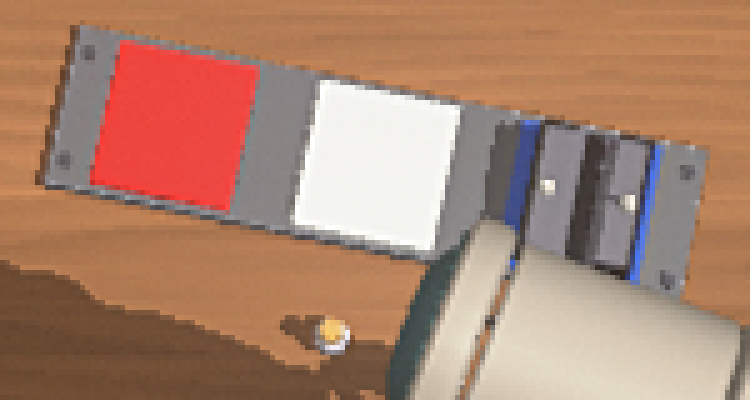

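The large half is centred on blue, with studs at about (299,167) and (315,170), close to prediction. Now the medium half goes to white.

Request:
{"fn": "move_arm", "kwargs": {"steps": [0,0,0,0,0,0.04,-1,0,0,0,0,0,0.07,-1,0,0,-0.022,0.035,0.0133,0.08,-1,0,0,-0.044,0.07,0.0266,0.08,-1,0,0,-0.066,0.105,0.04,0.08,-1,0,0,-0.088,0.14,0.0533,0.08,-1,0,0,-0.109,0.1745,0.0665,0.08,-1,0,0,-0.109,0.1745,0.0665,0.06,-1,0,0,-0.109,0.1745,0.0665,0.04,-1,0,0,-0.109,0.1745,0.0665,0.04,-1]}}

```text
clock: 7.35
position: [0.6228, -0.0261, 0.0578]
ee_rot: [-0.0, 0.995, -0.098, -0.003]
contact_force: [-0.7, -0.0, -1.7]
width: 0.0488
gripper_force: 63.2
```

```bash
python3 - <<'E'
from h import *
im=grab('wrist','w4')
s=manip.get_state();print(s['clock'],s['position'],s['ee_rot'],s['width'],s['gripper_force'],s['contact_force'])
E
```

```text
7.4 [ 0.62372563 -0.02638406  0.05925212] [-5.78976815e-05  9.95203640e-01 -9.78087965e-02 -1.77528986e-03] 0.04872166262871281 63.235344886779785 [ 0.33399981 -0.05410608  0.15352564]
```

View pics/w4.png

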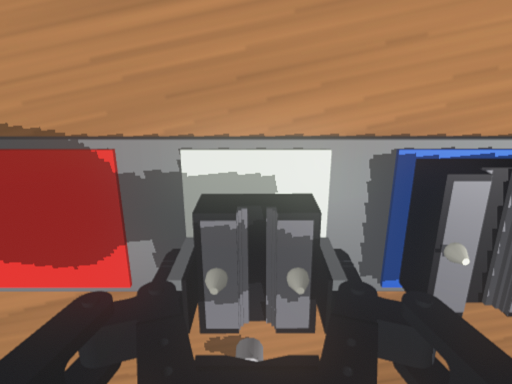

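The medium half is square over white. Pad far edge is at (256,151), block upper face spans v 219–331 at u≈257, studs at (216,281) and (299,281).

```bash
python3 - <<'E'
from h import *
im=np.load('pics/w4.npz')
u=np.array([np.cos(np.radians(-11.1)),np.sin(np.radians(-11.1))])
print('pad',ray(im,256.5,151,.013)[:2]-.04*u)
z=.0616
print('blk',ray(im,257.5,219,z)[:2]-.028*u,ray(im,257.5,331,z)[:2]+.028*u,'studroot',ray(im,257.5,275,z))
E
```

```text
pad [ 0.62398186 -0.02682788]
blk [ 0.61980297 -0.02643871] [ 0.6240455  -0.02723187] studroot [ 0.6233669  -0.02711945  0.0616    ]
```

Request:
{"fn": "move_arm", "kwargs": {"steps": [0,0,0,0.001,0,-0.015,-1,0,0,0,0.001,0,-0.021,-1,0,0,0,0.001,0,-0.0245,-1,0,0,0,0.001,0,-0.0245,-1,0,0,0,0.001,0,-0.0245,0,0,0,0,0.001,0,-0.0245,0.9,0,0,0,0.001,0,-0.0245,0.9,0,0,0,0.001,0,-0.0245,0.9,0,0,0,0.001,0,0.01,0.9,0,0,0,0.001,0,0.06,0.9]}}

```text
clock: 8.4
position: [0.6237, -0.0264, 0.1182]
ee_rot: [-0.0, 0.995, -0.098, -0.004]
contact_force: [0.6, -0.3, 0.3]
width: 0.0812
gripper_force: 0.0
```

Request:
{"fn": "move_arm", "kwargs": {"steps": [0,0,0.032,-0.1455,0.305,0,0.9,0,0,0.032,-0.1455,0.305,0,0.9,0,0,0.032,-0.1455,0.305,0,0.9,0,0,0.032,-0.1455,0.305,0,0.9,0,0,0.032,-0.1455,0.305,0,0.9,0,0,0.032,-0.1455,0.305,0,0.9,0,0,0.032,-0.1455,0.305,0,0.9,0,0,0.032,-0.1455,0.305,0,0.9,0,0,0.032,-0.1455,0.305,0,0.9,0,0,0.032,-0.1455,0.305,0,0.9]}}

```text
clock: 9.4
position: [0.4811, 0.2776, 0.1205]
ee_rot: [0.0, 1.0, 0.002, 0.0]
contact_force: [0.2, -0.5, 0.0]
width: 0.0812
gripper_force: 0.0
```

```bash
python3 - <<'E'
from h import *
im=grab('wrist','w5');grab('top','top2')
s=manip.get_state();print(s['clock'],s['position'],s['ee_rot'],s['qpos'])
for P in ((.4787,.2785,.018),(.4787,.290,.026),(.4787,.267,.026)): print(proj(im,P))
p=im['pixels'];cv2.imwrite('pics/w5c.png',cv2.resize(p[100:300,130:380],None,fx=3,fy=3))
E
```

```text
9.5 [0.48131602 0.27711819 0.12035442] [2.00410021e-04 9.99998718e-01 1.58363013e-03 1.29135000e-04] [ 3.97410111e-01  3.48365338e-01  1.73995381e+00 -5.40168125e-04
  1.05318981e+00  1.96530643e+00]
(np.float64(254.80256343254626), np.float64(196.56414197655477))
(np.float64(237.77472817229526), np.float64(200.3053424347015))
(np.float64(271.6839919487699), np.float64(200.47493472839233))
```

View pics/w5c.png

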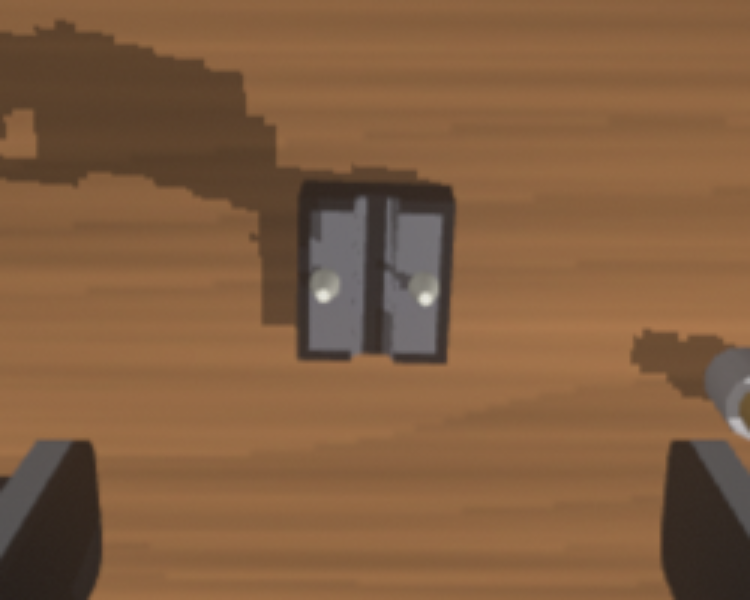

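The small half's studs are at (238,197) and (272,198), centred with about 2° of yaw difference. I'll grasp it.

Request:
{"fn": "move_arm", "kwargs": {"steps": [0,0,-0.0055,0,0.0005,-0.05,0.9,0,0,-0.0055,0,0.0005,-0.08,0.9,0,0,-0.0055,0,0.0005,-0.09,0.9,0,0,-0.0055,0,0.0005,-0.1,0.9,0,0,-0.0055,0,0.0005,-0.1015,0.9,0,0,-0.0055,0,0.0005,-0.1015,-1,0,0,-0.0055,0,0.0005,-0.1015,-1,0,0,-0.0055,0,0.0005,-0.1015,-1,0,0,-0.0055,0,0.0005,-0.1015,-1,0,0,-0.0055,0,0.0005,-0.1015,-1], "squeeze": 50}}

```text
clock: 10.5
position: [0.4814, 0.2793, 0.0201]
ee_rot: [-0.0, 1.0, -0.015, 0.001]
contact_force: [-0.7, -0.3, 6.4]
width: 0.0345
gripper_force: 51.6
```

```bash
python3 - <<'E'
from h import *
s=manip.get_state();print(s['clock'],s['position'],s['width'],s['gripper_force'],s['contact_force'])
im=np.load('pics/top2.npz');p=im['pixels'];cv2.imwrite('pics/t2c.png',cv2.resize(p[130:210,190:340],None,fx=5,fy=5,interpolation=0))
V=p.min(2).astype(np.float32)
for n,c,zp in (('med',(.6236,-.0267),.013+.032),('large',(.6018,-.1344),.013+.038)):
  sep=.0165 if n=='med' else .0215; a=np.radians(78.9); Q=[]
  for sg in (1,-1):
    u,v=proj(im,(c[0]+sg*sep*np.cos(a),c[1]+sg*sep*np.sin(a),zp)); x,y=int(round(u)),int(round(v))
    w=np.clip(V[y-4:y+5,x-4:x+5]-150,0,None);yy,xx=np.mgrid[y-4:y+5,x-4:x+5]
    Q.append(ray(im,(w*xx).sum()/w.sum(),(w*yy).sum()/w.sum(),zp)*1000)
  d=Q[0]-Q[1];print(n,np.round((Q[0]+Q[1])/2,1),np.hypot(*d[:2]),np.degrees(np.arctan2(d[1],d[0]))-90)
E
```

```text
10.5 [0.48142967 0.27926435 0.02010082] 0.03454377806897044 51.61693274974823 [-0.70121319 -0.32836621  6.3776702 ]
med [621.8 -30.1  45. ] 38.78692146741061 -14.103232736594322
large [ 600.8 -136.3   51. ] 42.94829947238084 -11.255932143842998
```

Request:
{"fn": "move_arm", "kwargs": {"steps": [0,0,0,0,0,0.04,-1,0,0,0,0,0,0.08,-1,0,0,-0.0267,0.03,-0.036,0.09,-1,0,0,-0.0267,0.06,-0.072,0.09,-1,0,0,-0.0267,0.09,-0.108,0.09,-1,0,0,-0.0267,0.12,-0.144,0.09,-1,0,0,-0.0267,0.148,-0.177,0.09,-1,0,0,-0.0267,0.1655,-0.1976,0.07,-1,0,0,-0.0267,0.1655,-0.1976,0.04,-1,0,0,-0.0267,0.1655,-0.1976,0.04,-1]}}

```text
clock: 11.5
position: [0.6429, 0.0801, 0.0546]
ee_rot: [0.001, 0.995, -0.099, -0.005]
contact_force: [-1.3, -0.5, -2.1]
width: 0.0348
gripper_force: 50.8
```

```bash
python3 - <<'E'
from h import *
im=grab('wrist','w6')
s=manip.get_state();print(s['clock'],s['position'],s['ee_rot'],s['width'],s['gripper_force'],s['contact_force'])
E
```

```text
11.55 [0.64378319 0.08088846 0.05660716] [ 3.23539099e-04  9.95096070e-01 -9.88609543e-02 -3.19676293e-03] 0.034784175594635605 50.837536454200745 [-0.5517635   0.32012616 -0.71404365]
```

View pics/w6.png

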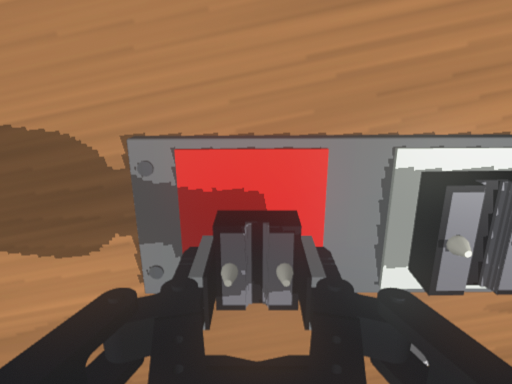

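Red pad edges at u 176 and 328 (v 150), far edge v 149. Block top face spans v≈233–306 at u≈257, so it sits about 2 mm to the right.

```bash
python3 - <<'E'
from h import *
im=np.load('pics/w6.npz')
u=np.array([np.cos(np.radians(-11.1)),np.sin(np.radians(-11.1))])
print('pad',ray(im,252,149,.013)[:2]-.04*u)
z=.0545
print('blk',ray(im,257.5,229,z)[:2]-.02*u,ray(im,257.5,306,z)[:2]+.02*u)
E
```

```text
pad [0.64605892 0.08102264]
blk [0.6419522  0.07930635] [0.64575882 0.07871322]
```

Request:
{"fn": "move_arm", "kwargs": {"steps": [0,0,0,0.0015,0.002,-0.015,-1,0,0,0,0.0015,0.002,-0.021,-1,0,0,0,0.0015,0.002,-0.0245,-1,0,0,0,0.0015,0.002,-0.0245,-1,0,0,0,0.0015,0.002,-0.0245,0,0,0,0,0.0015,0.002,-0.0245,0.7,0,0,0,0.0015,0.002,-0.0245,0.7,0,0,0,0.0015,0.002,-0.0245,0.7,0,0,0,0.0015,0.002,0.01,0.7,0,0,0,0.0015,0.002,0.06,0.7]}}

```text
clock: 12.55
position: [0.6451, 0.083, 0.1164]
ee_rot: [0.001, 0.995, -0.099, -0.004]
contact_force: [0.6, 0.1, 0.2]
width: 0.0727
gripper_force: 0.0
```

Request:
{"fn": "move_arm", "kwargs": {"steps": [0,0,-0.0511,-0.187,0.0066,0.0015,0.9,0,0,-0.0511,-0.187,0.0066,0.0015,0.9,0,0,-0.0511,-0.187,0.0066,0.0015,0.9,0,0,-0.0511,-0.187,0.0066,0.0015,0.9,0,0,-0.0511,-0.187,0.0066,0.0015,0.9,0,0,-0.0511,-0.187,0.0066,0.0015,0.9,0,0,-0.0511,-0.187,0.0066,0.0015,0.9,0,0,-0.0511,-0.187,0.0066,0.0015,0.9,0,0,-0.0511,-0.187,0.0066,0.0015,0.9,0,0,-0.0511,-0.187,0.0066,0.0015,0.9]}}

```text
clock: 13.55
position: [0.4612, 0.0897, 0.1201]
ee_rot: [0.0, 0.967, -0.256, -0.0]
contact_force: [-0.7, -0.4, -0.1]
width: 0.081
gripper_force: 0.0
```

```bash
python3 - <<'E'
from h import *
im=grab('wrist','w7')
s=manip.get_state();print(s['clock'],s['position'],s['ee_rot'],s['qpos'])
print(proj(im,(.459,.0905,.016)))
p=im['pixels'];cv2.imwrite('pics/w7c.png',cv2.resize(p[100:300,130:380],None,fx=3,fy=3))
E
```

```text
13.6 [0.46100406 0.0897277  0.12009669] [ 8.26231514e-05  9.66566833e-01 -2.56414738e-01 -1.80299647e-04] [ 4.39582349e-02  2.33851974e-01  1.91841276e+00 -5.98359428e-05
  9.89721418e-01  2.13340961e+00]
(np.float64(256.45344420199586), np.float64(195.87071913616302))
```

View pics/w7c.png

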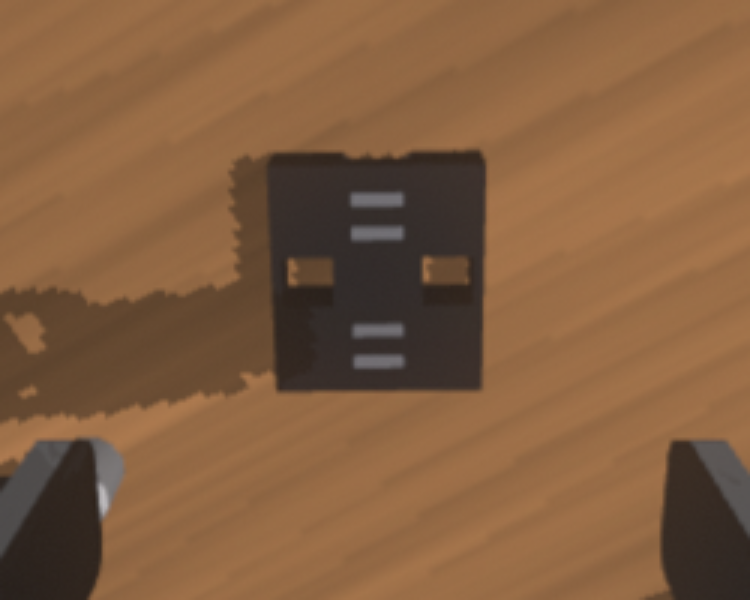

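The cap is square in view: windows centred at (256,193), ribs symmetric about v≈193.6. Before gripping I'll look at the placed medium half from the same relative height, so that camera bias cancels.

Request:
{"fn": "move_arm", "kwargs": {"steps": [0,0,0.0511,0.1655,-0.1165,0.021,0.9,0,0,0.0511,0.1655,-0.1165,0.021,0.9,0,0,0.0511,0.1655,-0.1165,0.021,0.9,0,0,0.0511,0.1655,-0.1165,0.021,0.9,0,0,0.0511,0.1655,-0.1165,0.021,0.9,0,0,0.0511,0.1655,-0.1165,0.021,0.9,0,0,0.0511,0.1655,-0.1165,0.021,0.9,0,0,0.0511,0.1655,-0.1165,0.021,0.9,0,0,0.0511,0.1655,-0.1165,0.021,0.9,0,0,0.0511,0.1655,-0.1165,0.021,0.9]}}

```text
clock: 14.6
position: [0.6254, -0.026, 0.1416]
ee_rot: [0.0, 0.995, -0.098, -0.0]
contact_force: [-0.1, 0.5, -0.4]
width: 0.0811
gripper_force: 0.0
```

```bash
python3 - <<'E'
from h import *
im=grab('wrist','w8')
s=manip.get_state();print(s['clock'],s['position'],s['ee_rot'])
p=im['pixels'];cv2.imwrite('pics/w8c.png',cv2.resize(p[100:300,130:380],None,fx=3,fy=3))
E
```

```text
14.65 [ 0.62560924 -0.02610378  0.14163445] [ 2.57975056e-05  9.95171777e-01 -9.81484938e-02  8.53046166e-05]
```

View pics/w8c.png

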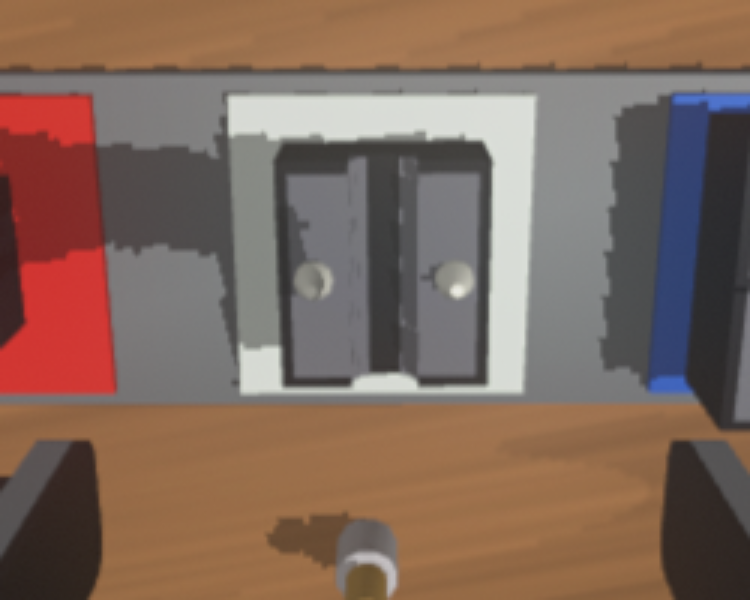

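The medium half sits square and centred on white. Its face centre is at crop (385,275), against (379,280) for the cap, so the offset is about +1.1 mm in tool x. Gripping centres the lateral part. Back to the cap.

Request:
{"fn": "move_arm", "kwargs": {"steps": [0,0,-0.0511,-0.1655,0.1165,-0.021,0.9,0,0,-0.0511,-0.1655,0.1165,-0.021,0.9,0,0,-0.0511,-0.1655,0.1165,-0.021,0.9,0,0,-0.0511,-0.1655,0.1165,-0.021,0.9,0,0,-0.0511,-0.1655,0.1165,-0.021,0.9,0,0,-0.0511,-0.1655,0.1165,-0.021,0.9,0,0,-0.0511,-0.1655,0.1165,-0.021,0.9,0,0,-0.0511,-0.1655,0.1165,-0.05,0.9,0,0,-0.0511,-0.1655,0.1165,-0.08,0.9,0,0,-0.0511,-0.1655,0.1165,-0.08,0.9]}}

```text
clock: 15.65
position: [0.4596, 0.0888, 0.0587]
ee_rot: [0.001, 0.966, -0.257, -0.003]
contact_force: [-0.6, 0.5, -0.5]
width: 0.0809
gripper_force: 0.0
```

Request:
{"fn": "move_arm", "kwargs": {"steps": [0,0,0,0,0,-0.02,0.9,0,0,0,0,0,-0.035,0.9,0,0,0,0,0,-0.043,0.9,0,0,0,0,0,-0.043,0.9,0,0,0,0,0,-0.043,0.9,0,0,0,0,0,-0.043,-1,0,0,0,0,0,-0.043,-1,0,0,0,0,0,-0.043,-1,0,0,0,0,0,-0.043,-1,0,0,0,0,0,-0.043,-1], "squeeze": 50}}

```text
clock: 16.65
position: [0.4612, 0.0898, 0.0194]
ee_rot: [-0.0, 0.967, -0.256, 0.001]
contact_force: [0.8, 0.3, 5.6]
width: 0.0489
gripper_force: 51.8
```

```bash
python3 - <<'E'
from h import *
s=manip.get_state();print(s['clock'],s['position'],s['ee_rot'],s['width'],s['gripper_force'],s['contact_force'])
E
```

```text
16.65 [0.46118966 0.08982605 0.01936092] [-1.90591315e-04  9.66615751e-01 -2.56228749e-01  8.83959373e-04] 0.0489232948878838 51.76825404167175 [0.80906831 0.30214084 5.63518878]
```

Request:
{"fn": "move_arm", "kwargs": {"steps": [0,0,0,0,0,0.04,-1,0,0,0,0,0,0.08,-1,0,0,0.0511,0.033,-0.0233,0.1,-1,0,0,0.0511,0.067,-0.0467,0.1,-1,0,0,0.0511,0.1,-0.07,0.1,-1,0,0,0.0511,0.133,-0.0934,0.1,-1,0,0,0.0511,0.1667,-0.1167,0.1,-1,0,0,0.0511,0.1667,-0.1167,0.08,-1,0,0,0.0511,0.1667,-0.1167,0.065,-1,0,0,0.0511,0.1667,-0.1167,0.06,-1]}}

```text
clock: 17.65
position: [0.6259, -0.0269, 0.0764]
ee_rot: [-0.0, 0.995, -0.099, -0.002]
contact_force: [-0.0, 0.1, -1.9]
width: 0.0486
gripper_force: 52.9
```

Request:
{"fn": "move_arm", "kwargs": {"steps": [0,0,0,0,0,0,-1,0,0,0,0,0,0,-1,0,0,0,0,0,0,-1,0,0,0,0,0,0,-1,0,0,0,0,0,0,-1,0,0,0,0,0,0,-1,0,0,0,0,0,0,-1,0,0,0,0,0,0,-1,0,0,0,0,0,0,-1,0,0,0,0,0,0,-1]}}

```text
clock: 18.65
position: [0.6272, -0.0269, 0.0783]
ee_rot: [0.0, 0.995, -0.099, -0.0]
contact_force: [0.1, -0.5, -0.4]
width: 0.0485
gripper_force: 52.9
```

```bash
python3 - <<'E'
from h import *
s=manip.get_state();print(s['clock'],s['position'],s['ee_rot'],s['width'],s['contact_force'],s['moment'])
E
```

```text
18.65 [ 0.62724085 -0.02692539  0.07826175] [ 5.38414355e-05  9.95135684e-01 -9.85137741e-02 -6.72535856e-05] 0.04845768554719923 [ 0.13726101 -0.51944175 -0.44617893] [-0.02158277 -0.04979368 -0.04006873]
```

Request:
{"fn": "move_arm", "kwargs": {"steps": [0,0,0,-0.0005,0.0006,-0.003,-1,0,0,0,-0.0005,0.0006,-0.006,-1,0,0,0,-0.0005,0.0006,-0.008,-1,0,0,0,-0.0005,0.0006,-0.01,-1,0,0,0,-0.0005,0.0006,-0.011,-1,0,0,0,-0.0005,0.0006,-0.012,-1,0,0,0,-0.0005,0.0006,-0.013,-1,0,0,0,-0.0005,0.0006,-0.014,-1,0,0,0,-0.0005,0.0006,-0.015,-1,0,0,0,-0.0005,0.0006,-0.015,-1]}}

```text
clock: 19.65
position: [0.6266, -0.0263, 0.0632]
ee_rot: [0.0, 0.995, -0.099, -0.0]
contact_force: [-0.3, 1.0, -1.2]
width: 0.0486
gripper_force: 52.9
```

Request:
{"fn": "move_arm", "kwargs": {"steps": [0,0,0,0,0,-0.001,-1,0,0,0,0,0,-0.002,-1,0,0,0,0,0,-0.003,-1,0,0,0,0,0,-0.004,-1,0,0,0,0,0,-0.005,-1,0,0,0,0,0,-0.0055,-1,0,0,0,0,0,-0.006,-1,0,0,0,0,0,-0.0065,-1,0,0,0,0,0,-0.007,-1,0,0,0,0,0,-0.007,-1]}}

```text
clock: 20.65
position: [0.6268, -0.0263, 0.0565]
ee_rot: [0.0, 0.995, -0.099, 0.0]
contact_force: [-0.1, -0.1, -0.4]
width: 0.0488
gripper_force: 53.0
```

```bash
python3 - <<'E'
from h import *
im=grab('side','s2')
s=manip.get_state();print(s['clock'],s['position'],s['ee_rot'],s['width'],s['contact_force'],s['moment'])
E
```

```text
20.7 [ 0.62676371 -0.02633659  0.05646109] [ 4.14748061e-05  9.95132964e-01 -9.85412662e-02  3.91938129e-05] 0.04867908114624222 [-0.56677982  0.55245415 -0.18011143] [ 0.02479666  0.0271668  -0.02064602]
```

The cap slid down the studs without resistance, to the expected height. Next I press slightly to confirm contact, release and lift away.

Request:
{"fn": "move_arm", "kwargs": {"steps": [0,0,0,0,0,-0.0005,-1,0,0,0,0,0,-0.001,-1,0,0,0,0,0,-0.0015,-1,0,0,0,0,0,-0.0015,-1,0,0,0,0,0,-0.0015,0,0,0,0,0,0,-0.0015,0.6,0,0,0,0,0,-0.0015,0.7,0,0,0,0,0,-0.0015,0.7,0,0,0,0,0,-0.0015,0.7,0,0,0,0,0,-0.0015,0.7]}}

```text
clock: 21.7
position: [0.6267, -0.0263, 0.0546]
ee_rot: [0.0, 0.995, -0.099, -0.0]
contact_force: [0.3, 0.4, 0.4]
width: 0.0724
gripper_force: 0.0
```

Request:
{"fn": "move_arm", "kwargs": {"steps": [0,0,0,0,0,0.02,0.7,0,0,0,0,0,0.05,0.7,0,0,0,0,0,0.1,0.7,0,0,0,0,0,0.102,0.7,0,0,0,0,0,0.102,0.7,0,0,0,0,0,0.102,0.7,0,0,0,0,0,0.102,0.7,0,0,0,0,0,0.102,0.7,0,0,0,0,0,0.102,0.7,0,0,0,0,0,0.102,0.7]}}

```text
clock: 22.7
position: [0.6266, -0.0263, 0.1562]
ee_rot: [0.0, 0.995, -0.099, -0.001]
contact_force: [0.0, -0.2, 0.2]
width: 0.0727
gripper_force: 0.0
```

```bash
python3 - <<'E'
from h import *
im=grab('wrist','w9');sd=grab('side','s3')
s=manip.get_state();print(s['clock'],s['position'],s['contact_force'])
a=cv2.resize(im['pixels'][90:290,:],None,fx=1.55,fy=1.55);b=cv2.resize(sd['pixels'][150:280,230:330],None,fx=2.2,fy=2.2)
c=np.zeros((600,800,3),np.uint8);c[:a.shape[0],:a.shape[1]]=a[:,:800];c[312:598,:220]=b[:286,:220]
d=cv2.resize(manip.get_image('top')['pixels'][130:210,190:340],None,fx=3.5,fy=3.5);c[312:592,240:765]=d
cv2.imwrite('pics/f1.png',c)
E
```

```text
22.8 [ 0.62669855 -0.02630873  0.15654215] [-0.77141939 -0.33745569  0.39248683]
```

View pics/f1.png

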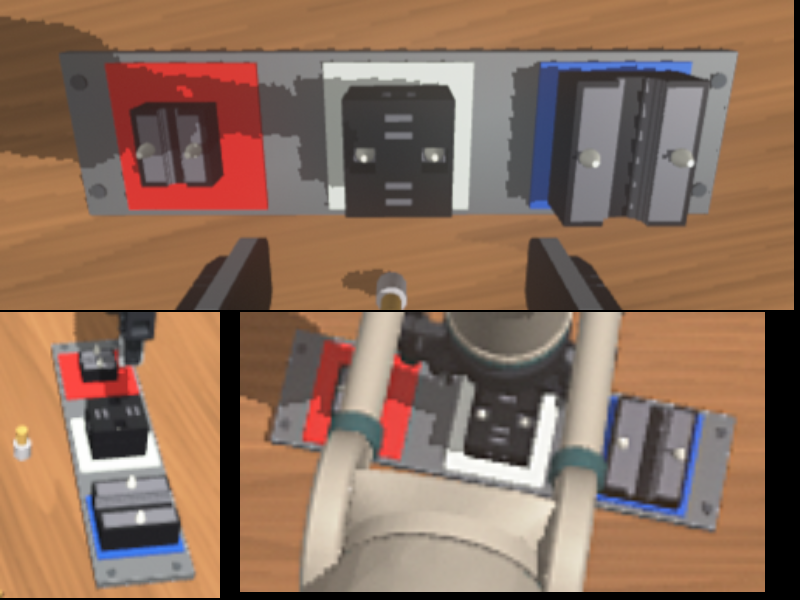

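The final view shows all three halves centred and square on their pads. The cap is over both studs, at windows (363,156) and (433,156), with no gap in the side view. The rib spacing puts the cap top near 52 mm (53 mm expected). Handing in.

```bash
python3 -c "
from rig import manip
print(manip.sign_off())"
```

```text
the job is handed in; nothing more can be done
None
```

I handed the job in at about 23 s of the 112 s allowed: small on red, medium on white and large on blue, each measured within about 2–3 mm of centre, with the cap seated on the medium half and everything released; no verdict was returned.

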